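# Check a wheel spindle for runout on the studio's V-blocks

## Task

Push the dial indicator down by its round top pad until its plunger rests on the drum of the spindle in the steel V-blocks and is pressed in about half of its travel. Then, with the plunger still riding on the drum, swing that spindle's handle over the top to lean about as far to the other side. Leave the spindle lying in its V-blocks, the indicator down, and the spare spindle in the wooden rest alone.

Things in the scene. Friction and masses are not known exactly. Their poses are not given: they have to be found in the camera images.
- runout_bench: Fixed fixture: grey base plate 120 x 205 mm, two dark steel V-blocks, steel post 16 mm thick, 195 mm high. Origin on the table midway between the V-blocks (20 mm wide, at y = -60, +60 mm); z up, y along the spindle's axis (x = 0, 65 mm above the table), +x away from the robot (yaw within 12 degrees). Post at y = -105 mm, plunger at x = 0, y = -20 mm.
- indicator (a joint): Height slide of the dial indicator (round dial 54 mm across, white faces, on an arm from the post): metres lowered from its top position, 0 to 0.065; starts at 0 to 0.02. Friction of 8 N holds it where it is left; a downward push of 6 to 10 N on the pad moves it.
- press_pad (a point): Centre of the flat top face of the indicator's round black pad, 34 mm across, its highest point, to be pushed straight down. The free plunger's tip is 105 mm below it. The tip meets the drum when this point is 192 mm above the table; with it at 182 mm the plunger is pressed in 10 mm.
- plunger (a joint): Travel of the indicator's sprung plunger: metres that it is pressed up into the indicator, 0 when free, 0.020 when bottomed. Spring force about 0.3 N when free, rising to 2.7 N at the full travel.
- plunger_tip (a point): Centre of the plunger's flat lower end, a foot 12 mm across; it starts 20 to 40 mm above the top of the drum.
- spindle: Loose balanced spindle, 0.5 kg, in the V-blocks: aluminium drum 44 mm across, 90 mm long (top 87 mm above the table), 24 mm steel journals. Origin on the axis at the drum's middle, y along the axis; at the start axes as the fixture's. Handle rod, 10 mm thick, at y = +87.5 mm, outside the V-blocks at the end away from the post. Turns by 1 to 3 N at the handle and stays where left.
- handle (a point): Point on the middle line of the handle's black grip (14 mm thick, round-ended, 35 to 97 mm from the spindle's axis), 85 mm from that axis. At the start the handle leans 34 degrees from upright to the fixture's -x side (towards the robot): point at x = -48, y = 87.5, z = 135 mm in the fixture's frame. It rises to z = 150 mm over the top; leaning 34 degrees the other way it is at x = +48 mm.
- spare_spindle: Bystander, to be left alone: a thinner loose steel spindle (drum 28 mm across, 180 mm long in all) with a like handle standing upright, in a low wooden rest with no indicator. Origin on its axis at the middle, 42 mm above the table; y along the axis, handle at y = +87.5 mm, its top 139 mm above the table.
Things that resemble listed ones, but are neither listed nor needed, are in the scene too. There is more than one size of the runout_bench; the one meant has the size given above.

How it is judged:
By the outcome, as a careful person would: the job done as asked, in the order asked, and still so for the second after the job is handed in, with the robot touching nothing.
It also fails if it takes over 42 s, if anything falls off the work surface, if the arm or the gripper's body presses on something with over 40 N, if the wrist force passes 120 N, or if a joint passes its speed limit or range.

## Robot

A 6-joint arm with a two-finger parallel gripper is mounted at the origin on the work surface. World frame = base frame: x ahead of the robot, y to its left, z up, the work surface at z = 0. Lengths are in m, angles in rad, forces in N, time in s.
With the tool pointing down it reaches from about 0.3 to 0.875 m from the base axis. Payload 6.4 kg.
Tool frame: the origin (TCP) lies between the finger pads; the fingertips stand 25 mm ahead of it and the grasp point (between the pads) lies 6 mm ahead of it; z points along the fingers, y is the line along which they close (so a half turn about z gives the same grasp; the last joint's range is limited). The gripper opens to 85 mm and grips with 20 to 120 N. Pads are 22 mm wide; open, the fingers measure 114 mm over their backs; the gripper's body (76 mm by 85 mm) begins 54 mm behind the grasp point. The pads swing forward as they close: fully open they stand 13 mm farther back than shut.
Start: joints at [-1.413, 0.181, 1.607, -0, 1.354, -0.206], TCP at [0.205, -0.537, 0.256] pointing down, gripper open.
Joint ranges: [-2.99, 2.99], [-0.89, 2.07], [0.3, 2.58], [-1.14, 4.28], [0, 2.63], [-3.12, 3.12]. Speed limits (rad/s): [2.57, 2.57, 3.01, 3.14, 3.14, 3.14].

## Interface

Orientations are given as a unit quaternion [w, x, y, z].
In Python, from bench import ctrl gives the robot as it stands.
- The arm moves only by the tool servo_tool, never from a script. Its argument "series" is text: rows parted by semicolons, each of 7 numbers parted by spaces: the gripper command: -1 is fully open, 1 is shut, values between are in proportion, then the shift along the tool's x, y, z in m, then the turn, a rotation vector about the tool's x, y, z in degrees. A call has 1 to 12 rows; each row is the pose to reach, as a shift and turn from the pose commanded when the call began, along the tool's axes at that moment; what a row does not reach only later rows make up. A row lasts 1/12 s, in which the tool goes at most 41.7 mm and 7.16 degrees, less where a joint would pass 70% of its speed; a pose out of reach is approached as far as the arm can. A call with a gripper value outside its range is refused whole. The fingers move at their own pace and stop on an object; the grip force is fixed at half the most. Time passes only in rows, so rows that repeat a pose let the fingers close. It gives the time, the measured TCP pose, the force, the opening and the grip force at its end, in the units of the state.
- ctrl.get_obs(): the state, without advancing time (a new reading comes with each control period).
- ctrl.camera(name): name is "scene" or "top" or "wrist"; returns a dict with "img" (400x640x3 uint8, red, green, blue), "z_map" (400x640 float32, m along the optical axis (not along the pixel's ray), 0 where there is no reading), "fovy" (degrees; the focal length in pixels is half the picture's height over the tangent of half this angle, whatever the lens; pixels are square), "cx", "cy" (the principal point, pixels), "extrinsics" (4x4, takes a point from camera to world coordinates); the wrist camera has in their place "T_tool_cam" (4x4, takes a point from camera to tool coordinates, whose origin is the TCP and whose axes are the flange's). Camera axes: x right, y down, z forward; pixel columns grow to the right and rows downward; lengths in m; the calibration is good to about 2 mm. A picture is of the moment at which its call begins: read the wrist's pose just before it.
- ctrl.hand_in(): hands the job in; it is judged then, once.
The state is a dict: "time_s": time; "q": joint angles; "dq": joint speeds; "joint_efforts": joint torques, N m; "eef_pos": TCP position; "eef_rot": TCP orientation; "wrist_force": force on the tool from outside, world axes, zero at the start; "torque": the same for the moment, N m; "opening": opening from 0.0 (shut) to 1.0 (fully open); "grasp_force": force on a finger pad.
Only numpy, scipy, OpenCV 4.12 (cv2) and the standard library are available. Lean on these libraries where they do the work, as an engineer would, in place of code of your own. Each camera call takes 0.05 s, during which the arm holds its last target. There are 200 camera calls.

## Working session

There is one attempt and no reset: what is moved stays moved. The work goes in short steps, Python scripts to look and compute and a tool call to move; the robot and the scene stay as the last step left them, time stands still between calls to the robot, and variables do not carry over. Pictures are saved under pics/ and viewed, at most 10 in all, crops included, and the job is handed in when it is done.

Besides the shell and the picture viewer there is one more tool, called after "Emit:" as name(argument=value, ...) on one line, values as JSON. servo_tool: Moves the arm, as the interface text tells. Its arguments: {"type":"object","properties":{"series":{"type":"string"}},"required":["series"]}

```bash
mkdir -p pics; cat > h.py <<'E'
import numpy as np,cv2
from bench import ctrl
from scipy.spatial.transform import Rotation as R
def grab(name,fn):
    o=ctrl.get_obs(); c=ctrl.camera(name)
    if 'extrinsics' in c: T=np.array(c['extrinsics'])
    else:
        q=o['eef_rot']; W=np.eye(4); W[:3,:3]=R.from_quat([q[1],q[2],q[3],q[0]]).as_matrix(); W[:3,3]=o['eef_pos']; T=W@np.array(c['T_tool_cam'])
    z=c['z_map']; f=200/np.tan(np.radians(c['fovy'])/2)
    v,u=np.mgrid[:400,:640]
    P=np.stack([(u-c['cx'])/f*z,(v-c['cy'])/f*z,z],-1)@T[:3,:3].T+T[:3,3]
    P[z==0]=np.nan
    cv2.imwrite('pics/'+fn+'.png',c['img'][...,::-1]); np.savez('pics/'+fn+'.npz',P=P,img=c['img'],T=T,f=f,c=[c['cx'],c['cy']])
    return P,c
E
python3 -c "
from h import *
print(ctrl.get_obs())
for n in ('scene','top'): P,c=grab(n,n+'0'); print(n,c['fovy'],np.array(c['extrinsics']).round(3).tolist())
a=cv2.imread('pics/scene0.png');b=cv2.imread('pics/top0.png')
"
```

```text
{'time_s': 0.0, 'q': array([-1.41333324e+00,  1.81565686e-01,  1.60802020e+00, -6.50293494e-06,
        1.35377842e+00, -2.06331167e-01]), 'dq': array([ 3.92547887e-05, -7.61182683e-04,  1.99062052e-03, -7.21265906e-04,
        7.87373161e-04,  8.87147320e-04]), 'joint_efforts': array([ 8.02919913e-04, -4.44869363e+01, -3.51333261e+01, -2.64135788e-04,
        8.89063842e-03,  1.30553624e-05]), 'eef_pos': array([ 0.20451402, -0.53685344,  0.25536436]), 'eef_rot': array([-8.85635130e-04,  9.83501768e-01,  1.80896346e-01,  1.84684247e-05]), 'wrist_force': array([ 0.1285188 , -0.48504962,  0.48748784]), 'torque': array([0.03377548, 0.01128138, 0.00771263]), 'grasp_force': 0.0, 'opening': 0.9977978830496702}
scene 54.88037066929384 [[0.497, 0.551, -0.67, 0.95], [0.867, -0.295, 0.401, -0.262], [0.023, -0.781, -0.625, 0.561], [0.0, 0.0, 0.0, 1.0]]
top 45.103714974878876 [[-0.02, -0.992, 0.123, 0.373], [-0.999, 0.023, 0.025, 0.008], [-0.027, -0.123, -0.992, 1.197], [0.0, 0.0, 0.0, 1.0]]
```

View pics/scene0.png

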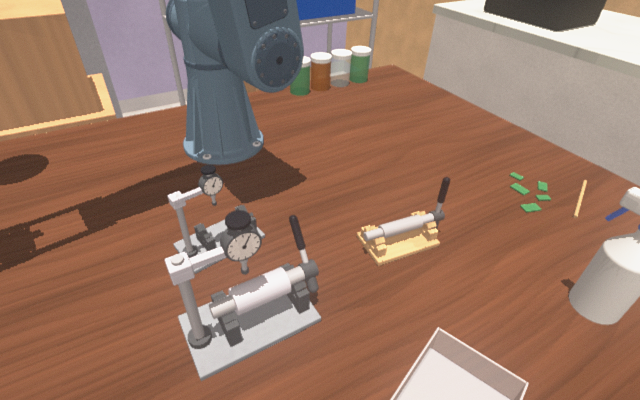

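View pics/top0.png

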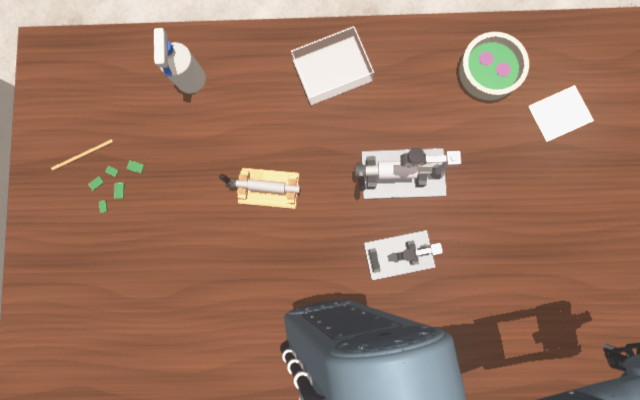

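The big bench is at about (403,172) in the top view, with its pad at (416,157), post at (454,158) and handle at (367,168). The smaller decoy sits at (402,254) and the spare at (267,187). Next I fit the bench pose.

```bash
python3 - <<'E'
from h import *
for n in ('top0','scene0'):
    d=np.load(f'pics/{n}.npz');P=d['P'];img=d['img'].astype(int)
    print(n)
    x,y,z=P[...,0],P[...,1],P[...,2]
    v,u=np.mgrid[:400,:640]
    box=((u>345)&(u<470)&(v>135)&(v<210)) if n=='top0' else ((u>160)&(u<330)&(v>200)&(v<370))
    grey=(abs(img[...,0]-img[...,2])<25)
    m=box&(z>0.004)&(z<0.02)&grey
    pts=P[m][:,:2].astype(np.float32)
    r=cv2.minAreaRect(pts); print('plate',m.sum(),r,np.nanmedian(z[m]), cv2.boxPoints(r).round(3).tolist())
    for lo in (.165,.185,.195,.205,.215,.225):
        m=box&(z>lo)&(z<lo+.01) 
        if n=='scene0': m=(u>160)&(u<330)&(v>200)&(v<370)&(z>lo)&(z<lo+.01)
        print(lo,m.sum(), P[m].mean(0).round(4) if m.sum() else '')
d=np.load('pics/top0.npz');P=d['P']
for v in range(148,172,2): print(v,[(int(1000*P[v,u,2])) for u in range(404,466,3)])
print('handle')
for v in range(156,184,2): print(v,[(int(1000*P[v,u,2])) for u in range(352,384,2)])
for a in ((157,416),(158,454)): print(P[a])
E
```

```text
top0
plate 1940 ((0.5757272243499756, -0.17950370907783508), (0.11996079981327057, 0.2455688714981079), 0.5414591431617737) 0.012165423473602055 [[0.5149999856948853, -0.05700000002980232], [0.5170000195503235, -0.30300000309944153], [0.6370000243186951, -0.3019999861717224], [0.6349999904632568, -0.0560000017285347]]
0.165 33 [ 0.5659 -0.1955  0.1706]
0.185 202 [ 0.5732 -0.2159  0.1899]
0.195 96 [ 0.5738 -0.1767  0.1995]
0.205 20 [ 0.5713 -0.144   0.2063]
0.215 47 [ 0.5733 -0.156   0.2237]
0.225 173 [ 0.5752 -0.1561  0.227 ]
scene0
plate 5503 ((0.48179715871810913, -0.1581176519393921), (0.3122839033603668, 0.20486314594745636), 0.186213880777359) 0.01253932288199544 [[0.32499998807907104, -0.0560000017285347], [0.32600000500679016, -0.26100000739097595], [0.6380000114440918, -0.25999999046325684], [0.6380000114440918, -0.054999999701976776]]
0.165 350 [ 0.5874 -0.1954  0.1708]
0.185 583 [ 0.5835 -0.2074  0.1899]
0.195 356 [ 0.582  -0.175   0.1993]
0.205 187 [ 0.5823 -0.1582  0.2078]
0.215 69 [ 0.5887 -0.159   0.2227]
0.225 362 [ 0.5771 -0.1556  0.2267]
148 [0, 2, 2, 227, 224, 224, 
[... 676 characters left out ...]
228, 205, 200, 178, 180, 174, 176, 175, 175, 176, 189, 190, 187, 190, 4, 4]
164 [191, 198, 193, 191, 221, 187, 188, 181, 72, 15, 8, 13, 14, 123, 176, 189, 189, 186, 186, 0, 1]
166 [176, 170, 170, 171, 165, 76, 81, 78, 74, 79, 21, 22, 88, 116, 168, 167, 167, -2, 2, -5, 3]
168 [86, 82, 86, 81, 89, 75, 77, 77, 76, 76, 24, 51, 87, 104, 108, -3, 0, -2, 1, 2, 0]
170 [86, 85, 86, 82, 84, 77, 75, 75, 74, 73, 28, 51, 72, 84, 1, -2, 1, 0, 1, -1, 0]
handle
156 [-2, -3, -3, 0, 0, 12, 10, 7, 13, 14, 9, 9, 12, 12, 11, 13]
158 [-1, 3, -2, 1, 0, 12, 13, 45, 51, 57, 56, 55, 13, 12, 12, 10]Traceback (most recent call last):
  File "<stdin>", line 19, in <module>
ValueError: cannot convert float NaN to integer
```

```bash
python3 - <<'E'
from h import *
for n in ('top0','scene0'):
    d=np.load(f'pics/{n}.npz');P=d['P'];img=d['img'].astype(int)
    x,y,z=P[...,0],P[...,1],P[...,2]
    reg=(x>.5)&(x<.66)&(y>-.3)&(y<-.03)
    m=reg&(z>.222)&(z<.231); c,r=cv2.minEnclosingCircle(P[m][:,:2].astype(np.float32)); print(n,'pad',np.median(P[m],0).round(4),c,r)
    m=reg&(z>.19)&(z<.2)&(y<-.22); print('post',P[m].mean(0).round(4),m.sum())
    m=reg&(y>-.09)&(z>.095)&(z<.16); print('grip',m.sum()); 
    if m.sum()>5:
        for lo in (.1,.115,.13,.145):
            k=m&(z>lo)&(z<=lo+.015)
            if k.sum(): print(lo,k.sum(),P[k].mean(0).round(4))
    m=reg&(z>.078)&(z<.092)&(y>-.18)&(y<-.09); q=P[m]; print('drum x by y',[(yy,np.median(q[abs(q[:,1]-yy)<.008,0]).round(4)) for yy in (-.1,-.12,-.14,-.16)])
    m=reg&(z>.006)&(z<.018)
    for yy in np.arange(-.25,-.06,.03):
        k=m&(abs(y-yy)<.004)
        if k.sum(): print('plate y%.2f'%yy,np.percentile(x[k],[1,99]).round(4))
E
```

```text
top0 pad [ 0.5744 -0.1559  0.2263] (0.5752101540565491, -0.15661056339740753) 0.017122652381658554
post [ 0.5749 -0.2407  0.1934] 88
grip 88
0.1 18 [ 0.551  -0.0492  0.1085]
0.115 21 [ 0.542  -0.0486  0.1227]
0.13 36 [ 0.5273 -0.0487  0.1396]
0.145 12 [ 0.5234 -0.0506  0.147 ]
drum x by y [(-0.1, np.float64(0.5738)), (-0.12, np.float64(0.5736)), (-0.14, np.float64(0.5726)), (-0.16, np.float64(0.5678))]
plate y-0.25 [0.5168 0.6345]
plate y-0.22 [0.5172 0.6361]
plate y-0.19 [0.5156 0.6171]
plate y-0.16 [0.516  0.6349]
plate y-0.13 [0.5165 0.6355]
plate y-0.10 [0.5154 0.6336]
plate y-0.07 [0.5156 0.6329]
scene0 pad [ 0.5789 -0.156   0.2266] (0.5763816833496094, -0.15544165670871735) 0.017297863960266113
post [ 0.5796 -0.2408  0.1931] 202
grip 307
0.1 83 [ 0.552  -0.0497  0.1077]
0.115 92 [ 0.5421 -0.0498  0.1224]
0.13 96 [ 0.5316 -0.05    0.1377]
0.145 17 [ 0.5254 -0.0489  0.146 ]
drum x by y [(-0.1, np.float64(0.5822)), (-0.12, np.float64(0.5818)), (-0.14, np.float64(0.5821)), (-0.16, np.float64(0.5827))]
plate y-0.25 [0.5192 0.6378]
plate y-0.22 [0.5194 0.6375]
plate y-0.19 [0.6123 0.6369]
plate y-0.16 [0.5662 0.6368]
plate y-0.13 [0.5662 0.6357]
plate y-0.10 [0.5667 0.636 ]
plate y-0.07 [0.6109 0.6358]
```

Emit:
servo_tool(series="1 0 0 -0.03 0 0 0; 1 0 0 -0.06 0 0 0; 1 0 0 -0.08 0 0 7; 1 0 0 -0.08 0 0 14; 1 0 0 -0.08 0 0 20.8; 1 0 0 -0.08 0 0 20.8")

```text
time_s: 0.6
eef_pos: [0.2046, -0.5373, 0.3364]
eef_rot: [0.0, 1.0, -0.002, 0.0]
wrist_force: [-0.3, -0.5, -0.9]
opening: 0.145
grasp_force: 0.0
```

Emit:
servo_tool(series="1 0.02 -0.02 0 0 0 0; 1 0.045 -0.045 0 0 0 0; 1 0.07 -0.07 0 0 0 0; 1 0.095 -0.095 0 0 0 0; 1 0.12 -0.12 0 0 0 0; 1 0.145 -0.145 0 0 0 0; 1 0.17 -0.17 0 0 0 0; 1 0.195 -0.195 0 0 0 0; 1 0.22 -0.22 0 0 0 0; 1 0.245 -0.245 0 0 0 0; 1 0.27 -0.27 0 0 0 0; 1 0.29 -0.29 0 0 0 0")

```text
time_s: 1.6
eef_pos: [0.4956, -0.2449, 0.3356]
eef_rot: [-0.001, 1.0, 0.003, -0.0]
wrist_force: [0.7, -0.0, -0.1]
opening: -0.003
grasp_force: 0.0
```

Emit:
servo_tool(series="1 0.02 -0.022 0 0 0 0; 1 0.04 -0.045 0 0 0 0; 1 0.06 -0.068 0 0 0 0; 1 0.075 -0.085 0 0 0 0; 1 0.0815 -0.0915 0 0 0 0; 1 0.0815 -0.0915 0.03 0 0 0; 1 0.0815 -0.0915 0.06 0 0 0; 1 0.0815 -0.0915 0.06 0 0 0")

```text
time_s: 2.27
eef_pos: [0.5726, -0.1543, 0.2693]
eef_rot: [-0.002, 1.0, 0.002, -0.005]
wrist_force: [-1.2, 1.2, -1.7]
opening: 0.002
grasp_force: 0.0
```

```bash
python3 -c "
from h import *
print(ctrl.get_obs()['eef_pos'],ctrl.get_obs()['opening'])
grab('scene','s1');a=cv2.imread('pics/s1.png')[130:380,120:440];cv2.imwrite('pics/s1c.png',cv2.resize(a,None,fx=2,fy=2))"
```

```text
[ 0.57259067 -0.15426269  0.26925356] 0.0023818052116692536
```

View pics/s1c.png

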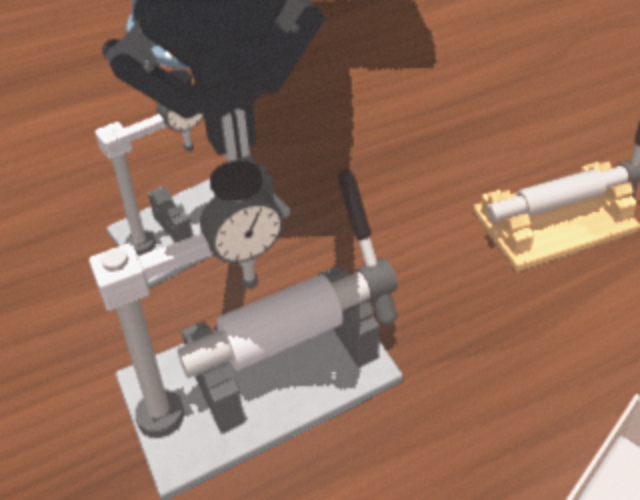

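The shut fingers stand just above the black pad, at (235,140) in the crop, and are centred on it. Now I push down slowly.

Emit:
servo_tool(series="1 0 0 0 0 0 0; 1 0 0 0.005 0 0 0; 1 0 0 0.01 0 0 0; 1 0 0 0.014 0 0 0; 1 0 0 0.018 0 0 0; 1 0 0 0.022 0 0 0; 1 0 0 0.026 0 0 0; 1 0 0 0.030 0 0 0; 1 0 0 0.030 0 0 0; 1 0 0 0.030 0 0 0")

```text
time_s: 3.15
eef_pos: [0.5758, -0.1556, 0.2461]
eef_rot: [-0.0, 1.0, 0.0, -0.0]
wrist_force: [0.3, 0.5, -0.4]
opening: -0.003
grasp_force: 0.0
```

Emit:
servo_tool(series="1 0 0 0.003 0 0 0; 1 0 0 0.006 0 0 0; 1 0 0 0.009 0 0 0; 1 0 0 0.012 0 0 0")

```text
time_s: 3.48
eef_pos: [0.5759, -0.1556, 0.2351]
eef_rot: [0.0, 1.0, 0.0, 0.0]
wrist_force: [-2.8, 1.9, 6.6]
opening: 0.004
grasp_force: 3.3
```

```bash
python3 -c "
from h import *
P,c=grab('scene','s2');x,y,z=P[...,0],P[...,1],P[...,2];v,u=np.mgrid[:400,:640]
m=(x>.555)&(x<.6)&(y>-.175)&(y<-.135)&(z>.15)&(z<.25)&(c['img'].max(-1)<70)
print(np.histogram(z[m],np.arange(.15,.25,.005)))"
```

```text
(array([  0,   0,   0,   2,   0,   0,   1,   8,   7,   0,  12,  76, 122,
        16,  26,  31,  33,  36,  38]), array([0.15 , 0.155, 0.16 , 0.165, 0.17 , 0.175, 0.18 , 0.185, 0.19 ,
       0.195, 0.2  , 0.205, 0.21 , 0.215, 0.22 , 0.225, 0.23 , 0.235,
       0.24 , 0.245]))
```

Emit:
servo_tool(series="1 0 0 0.003 0 0 0; 1 0 0 0.006 0 0 0; 1 0 0 0.009 0 0 0; 1 0 0 0.012 0 0 0; 1 0 0 0.015 0 0 0; 1 0 0 0.018 0 0 0; 1 0 0 0.020 0 0 0; 1 0 0 0.022 0 0 0; 1 0 0 0.024 0 0 0; 1 0 0 0.026 0 0 0; 1 0 0 0.026 0 0 0")

```text
time_s: 4.45
eef_pos: [0.5759, -0.1556, 0.2089]
eef_rot: [0.0, 1.0, 0.0, 0.0]
wrist_force: [-3.0, 1.2, 4.7]
opening: -0.0
grasp_force: 2.4
```

```bash
python3 -c "
from h import *
P,c=grab('scene','s3');x,y,z=P[...,0],P[...,1],P[...,2]
m=(x>.555)&(x<.6)&(y>-.175)&(y<-.135)&(z>.15)&(z<.25)&(c['img'].max(-1)<70)
print(np.histogram(z[m],np.arange(.16,.22,.003)));a=cv2.imread('pics/s3.png')[180:340,160:360];cv2.imwrite('pics/s3c.png',cv2.resize(a,None,fx=3.5,fy=3.5))"
```

```text
(array([ 1,  5,  3,  2,  0,  3, 34, 69, 87,  0,  5, 11, 16, 19, 21, 14, 18,
       17, 23]), array([0.16 , 0.163, 0.166, 0.169, 0.172, 0.175, 0.178, 0.181, 0.184,
       0.187, 0.19 , 0.193, 0.196, 0.199, 0.202, 0.205, 0.208, 0.211,
       0.214, 0.217]))
```

View pics/s3c.png

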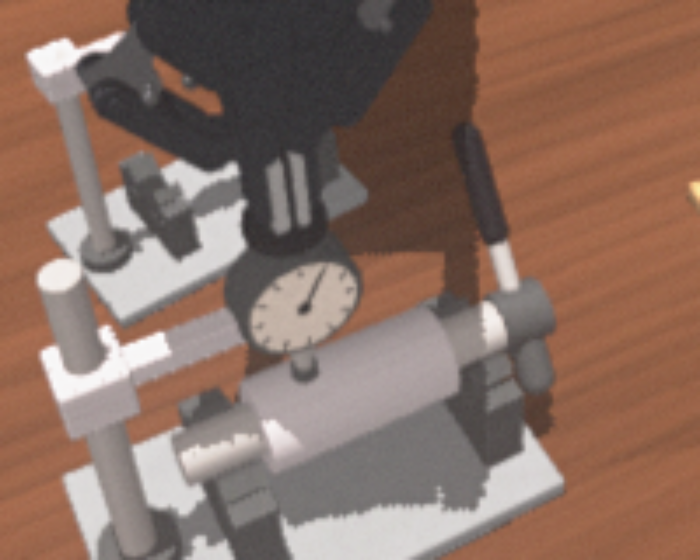

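The foot at (303,365) rests on the drum and the pad is about 184 mm up. I press 2 mm more, then lift and go round to the near side of the handle.

Emit:
servo_tool(series="1 0 0 0.001 0 0 0; 1 0 0 0.002 0 0 0; 1 0 0 0.002 0 0 0; 1 0 0 0.002 0 0 0")

```text
time_s: 4.83
eef_pos: [0.5759, -0.1556, 0.2072]
eef_rot: [0.0, 1.0, 0.0, 0.0]
wrist_force: [-3.7, 0.4, 6.5]
opening: 0.0
grasp_force: 3.2
```

Emit:
servo_tool(series="1 0 0 -0.005 0 0 0; 1 0 0 -0.02 0 0 0; 1 0 0 -0.05 0 0 0; 1 -0.015 -0.015 -0.05 0 0 0; 1 -0.035 -0.035 -0.05 0 0 0; 1 -0.055 -0.055 -0.05 0 0 0; 1 -0.075 -0.08 -0.05 0 0 0; 1 -0.096 -0.107 -0.05 0 0 0; 1 -0.096 -0.107 -0.05 0 0 0; 1 -0.096 -0.107 -0.02 0 0 0; 1 -0.096 -0.107 0.01 0 0 0; 1 -0.096 -0.107 0.01 0 0 0")

```text
time_s: 5.83
eef_pos: [0.4766, -0.0475, 0.1915]
eef_rot: [-0.001, 1.0, 0.001, -0.004]
wrist_force: [-1.7, 0.1, -1.3]
opening: -0.001
grasp_force: 0.0
```

```bash
python3 -c "
from h import *
print(ctrl.get_obs()['eef_pos'])
P,c=grab('scene','s4');x,y,z=P[...,0],P[...,1],P[...,2]
m=(x>.55)&(x<.605)&(y>-.18)&(y<-.13)&(z>.15)&(z<.25)
print(m.sum(),np.percentile(z[m],[50,90,97]), z[m&(z>.176)].mean())
m=(x>.5)&(x<.6)&(y>-.09)&(y<-.02)&(z>.1)
for lo in (.1,.115,.13,.145):
  k=m&(z>lo)&(z<=lo+.015)
  if k.sum(): print(lo,k.sum(),P[k].mean(0).round(4))
a=cv2.imread('pics/s4.png')[150:330,160:400];cv2.imwrite('pics/s4c.png',cv2.resize(a,None,fx=3,fy=3))"
```

```text
[ 0.47659036 -0.04752588  0.19146298]
844 [0.16601057 0.18314081 0.1836684 ] 0.1821518167439052
0.1 86 [ 0.5515 -0.0498  0.1083]
0.115 91 [ 0.5416 -0.0499  0.1228]
0.13 94 [ 0.5315 -0.0498  0.1379]
0.145 16 [ 0.5249 -0.0488  0.146 ]
```

View pics/s4c.png

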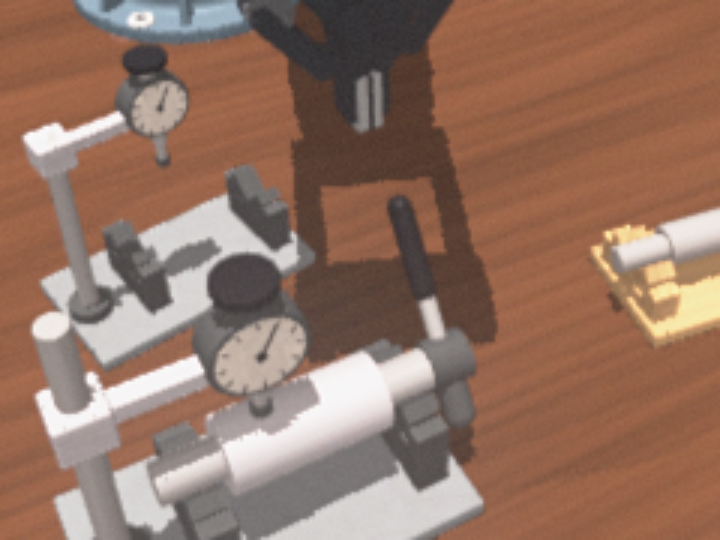

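The pad stands at 182 mm and the foot is on the drum. The handle, at (412,245), is unmoved, with the fingers on its near side. Now I lower and push slowly.

Emit:
servo_tool(series="1 0 0 0.02 0 0 0; 1 0 0 0.044 0 0 0; 1 0 0 0.044 0 0 0; 1 0.008 0 0.044 0 0 0; 1 0.014 0 0.044 0 0 0; 1 0.018 0 0.044 0 0 0; 1 0.022 0 0.044 0 0 0; 1 0.026 0 0.044 0 0 0; 1 0.030 0 0.044 0 0 0; 1 0.034 0 0.044 0 0 0; 1 0.037 0 0.044 0 0 0; 1 0.040 0 0.044 0 0 0")

```text
time_s: 6.88
eef_pos: [0.52, -0.0486, 0.1523]
eef_rot: [-0.0, 1.0, 0.0, -0.0]
wrist_force: [-1.1, -1.5, 1.0]
opening: -0.002
grasp_force: 0.6
```

```bash
cat > m.py <<'E'
from h import *
import sys
o=ctrl.get_obs();print(o['eef_pos'],o['wrist_force'])
P,c=grab('scene',sys.argv[1]);x,y,z=P[...,0],P[...,1],P[...,2]
m=(x>.55)&(x<.605)&(y>-.18)&(y<-.13)&(z>.176)&(z<.19); print('pad',z[m].mean())
m=(x>.5)&(x<.68)&(y>-.075)&(y<-.025)&(z>.085)
for lo in (.085,.1,.115,.13,.145):
  k=m&(z>lo)&(z<=lo+.015)
  if k.sum(): print(lo,k.sum(),np.median(P[k],0).round(4))
a=cv2.imread(f'pics/{sys.argv[1]}.png')[150:330,160:400];cv2.imwrite(f'pics/{sys.argv[1]}c.png',cv2.resize(a,None,fx=3,fy=3))
E
python3 m.py s5
```

```text
[ 0.51999792 -0.04857958  0.15227483] [-1.1239322  -1.454706    0.97687851]
pad 0.1820271370556006
0.085 52 [ 0.5671 -0.0496  0.0932]
0.1 68 [ 0.5617 -0.05    0.1086]
0.115 83 [ 0.5554 -0.0508  0.1227]
0.13 131 [ 0.5456 -0.0529  0.1386]
0.145 186 [ 0.5312 -0.0515  0.1522]
```

View pics/s5c.png

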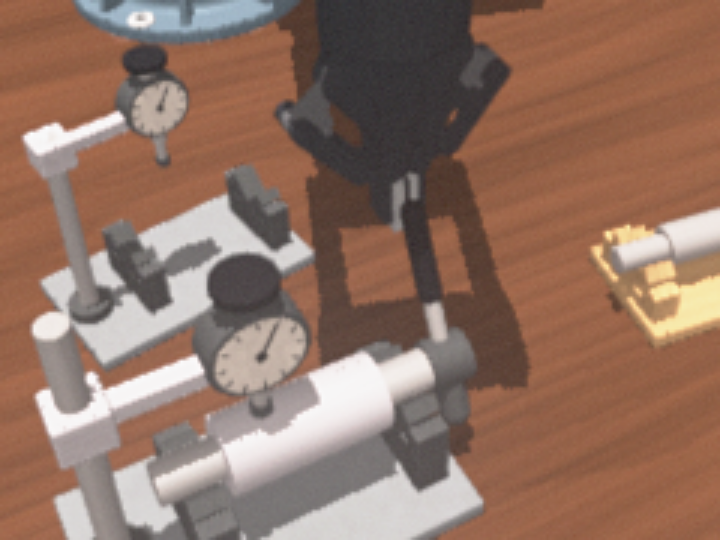

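The handle, near (415,230), is turning under the fingers. The spindle is seated and the forces are small, so I go on.

Emit:
servo_tool(series="1 0.004 0 0 0 0 0; 1 0.008 0 0 0 0 0; 1 0.012 0 0 0 0 0; 1 0.016 0 0 0 0 0; 1 0.020 0 0 0 0 0; 1 0.024 0 0 0 0 0; 1 0.028 0 0 0 0 0; 1 0.032 0 0 0 0 0; 1 0.036 0 0 0 0 0; 1 0.040 0 0 0 0 0; 1 0.044 0 0 0 0 0; 1 0.048 0 0 0 0 0")

```text
time_s: 7.93
eef_pos: [0.5681, -0.0486, 0.1522]
eef_rot: [-0.0, 1.0, 0.0, -0.0]
wrist_force: [-0.8, 0.9, 0.1]
opening: -0.003
grasp_force: 0.5
```

Emit:
servo_tool(series="1 0.003 0 0 0 0 0; 1 0.006 0 0 0 0 0; 1 0.009 0 0 0 0 0; 1 0.012 0 0 0 0 0; 1 0.015 0 0 0 0 0; 1 0.018 0 0 0 0 0; 1 0.020 0 0 0 0 0; 1 0.022 0 0 0 0 0; 1 0.024 0 0 0 0 0; 1 0.026 0 0 0 0 0; 1 0.026 0 0 0 0 0")

```text
time_s: 8.85
eef_pos: [0.5941, -0.0486, 0.1524]
eef_rot: [0.0, 1.0, 0.0, 0.0]
wrist_force: [-0.8, 0.5, 0.0]
opening: -0.002
grasp_force: 0.2
```

```bash
python3 m.py s6
```

```text
[ 0.59414921 -0.0485955   0.15236594] [-0.83048977  0.5285124   0.01945108]
pad 0.18214361614015914
0.085 16 [ 0.5914 -0.0516  0.0902]
0.1 33 [ 0.6026 -0.0533  0.108 ]
0.115 44 [ 0.6104 -0.053   0.1226]
0.13 151 [ 0.6061 -0.0526  0.14  ]
0.145 186 [ 0.6054 -0.0507  0.1503]
```

View pics/s6c.png

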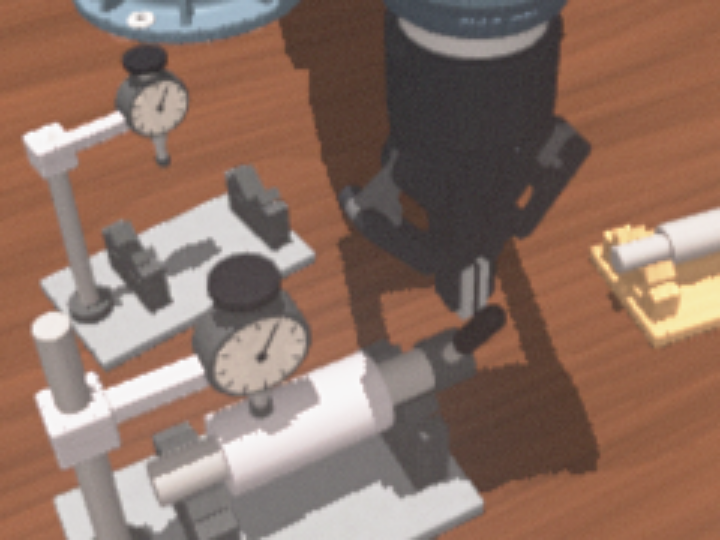

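The handle has gone over to the far side, at (480,330), and the plunger is still on the drum. I back off and measure the lean.

Emit:
servo_tool(series="1 -0.01 0 0 0 0 0; 1 -0.025 0 -0.01 0 0 0; 1 -0.04 0 -0.03 0 0 0; 1 -0.06 0 -0.06 0 0 0; 1 -0.08 0 -0.09 0 0 0; 1 -0.08 0 -0.09 0 0 0; 1 -0.08 0 -0.09 0 0 0")

```text
time_s: 9.48
eef_pos: [0.5146, -0.049, 0.245]
eef_rot: [0.001, 1.0, 0.0, 0.003]
wrist_force: [-0.4, 0.2, -0.9]
opening: -0.0
grasp_force: 0.0
```

```bash
python3 m.py s7; python3 - <<'E'
from h import *
from scipy.optimize import least_squares
for n,r in (('s4',0),('s7',0)):
    d=np.load(f'pics/{n}.npz');P=d['P'];C=d['T'][:3,3]
    x,y,z=[P[...,i] for i in range(3)]
    m=(x>.5)&(x<.7)&(y>-.065)&(y<-.03)&(z>.098)&(z<.175)&(d['img'].max(-1)<90)
    q=P[m]
    def f(p): # axis fixed at (x0,.065), plane y0; distance to line = 7 mm
        a=p[0];u=np.array([np.sin(a),0,np.cos(a)]);w=q-np.array([.577,p[1],.065]);t=np.minimum(w@u,.090)
        return np.linalg.norm(w-t[:,None]*u,axis=1)-.007
    s=min((least_squares(f,[a,-.0485],loss='soft_l1',f_scale=.002) for a in (-.6,0,.6)),key=lambda s:s.cost)
    print(n,len(q),np.degrees(s.x[0]),s.x[1],np.sqrt(np.mean(s.fun**2)))
E
```

```text
[ 0.51459972 -0.04903226  0.24497295] [-0.41934746  0.20661442 -0.94369465]
pad 0.18210557220781967
0.085 16 [ 0.5912 -0.0515  0.0902]
0.1 34 [ 0.6026 -0.0532  0.108 ]
0.115 40 [ 0.6106 -0.0531  0.1229]
0.13 50 [ 0.6222 -0.0526  0.1393]
0.145 53 [ 0.6236 -0.0481  0.1478]
s4 272 -35.470194138364555 -0.04787366116326492 0.0009775036991725606
s7 173 29.119521262161957 -0.04718292426541945 0.0005754426410839535
```

The lean is about 30.5°, so I nudge it the last 3.5°.

Emit:
servo_tool(series="1 0.02 0 0.03 0 0 0; 1 0.04 0 0.06 0 0 0; 1 0.055 0 0.08 0 0 0; 1 0.065 0 0.09 0 0 0; 1 0.073 0 0.09 0 0 0; 1 0.078 0 0.09 0 0 0; 1 0.080 0 0.09 0 0 0; 1 0.082 0 0.09 0 0 0; 1 0.084 0 0.09 0 0 0; 1 0.085 0 0.09 0 0 0; 1 0.085 0 0.09 0 0 0; 1 0.085 0 0.09 0 0 0")

```text
time_s: 10.53
eef_pos: [0.5989, -0.0486, 0.1529]
eef_rot: [0.0, 1.0, 0.0, 0.001]
wrist_force: [-0.2, -0.8, 1.4]
opening: -0.0
grasp_force: 0.4
```

Emit:
servo_tool(series="1 -0.01 0 0 0 0 0; 1 -0.025 0 -0.01 0 0 0; 1 -0.04 0 -0.03 0 0 0; 1 -0.06 0 -0.06 0 0 0; 1 -0.08 0 -0.09 0 0 0; 1 -0.09 0 -0.12 0 0 0; 1 -0.09 0 -0.12 0 0 0; 1 -0.09 0 -0.12 0 0 0")

```text
time_s: 11.2
eef_pos: [0.5096, -0.049, 0.2751]
eef_rot: [0.001, 1.0, 0.0, 0.003]
wrist_force: [0.6, -0.0, 0.2]
opening: -0.002
grasp_force: 0.0
```

```bash
python3 m.py s8; python3 - <<'E'
from h import *
from scipy.optimize import least_squares
d=np.load('pics/s8.npz');P=d['P']
x,y,z=[P[...,i] for i in range(3)]
q=P[(x>.5)&(x<.7)&(y>-.065)&(y<-.03)&(z>.098)&(z<.175)&(d['img'].max(-1)<90)]
def f(p):
    a=p[0];u=np.array([np.sin(a),0,np.cos(a)]);w=q-np.array([.576,p[1],.065]);t=np.minimum(w@u,.090)
    return np.linalg.norm(w-t[:,None]*u,axis=1)-.007
s=least_squares(f,[.6,-.0485],loss='soft_l1',f_scale=.002);print(np.degrees(s.x))
E
```

```text
[ 0.50957809 -0.04901418  0.27511049] [ 0.56279071 -0.04829785  0.17538064]
pad 0.1821101018002607
0.085 17 [ 0.5932 -0.052   0.0896]
0.1 37 [ 0.6051 -0.0534  0.1085]
0.115 39 [ 0.6145 -0.053   0.1231]
0.13 66 [ 0.6271 -0.0522  0.141 ]
0.145 28 [ 0.6259 -0.0482  0.1465]
[32.73141868 -2.70256553]
```

View pics/s8c.png

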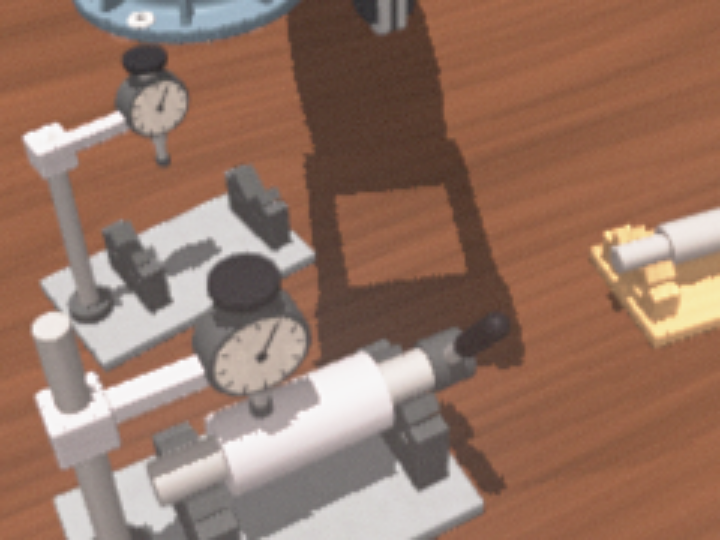

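The handle, at (485,335), leans about 33–34° to the far side. The spindle is in its V-blocks, the plunger is on the drum with the pad at 182 mm, and the gripper is clear.

```bash
python3 -c "
from bench import ctrl
print(ctrl.hand_in())"
```

```text
the job is handed in; nothing more can be done
None
```

I handed the job in after about 11 s of robot time: the indicator is down with its plunger pressed in about 10 mm on the drum, and the handle has swung over the top to lean about 33–34° the other way. The spindle is still in its V-blocks, and I didn't touch the spare spindle.

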